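# Clip the torque arm and set the bearing cap of a pedal spindle

## Robot

A 7-joint arm with a two-finger parallel gripper is mounted at the origin on the work surface. World frame = base frame: x ahead of the robot, y to its left, z up, the work surface at z = 0. Lengths are in m, angles in degrees, forces in N, time in s.
With the tool pointing down it reaches from about 0.425 to 0.875 m from the base axis. Payload 4.7 kg.
Tool frame: the origin (TCP) lies between the finger pads, 19 mm behind the fingertips; this is the grasp point; x points along the fingers, z is the direction in which the jaws open and shut, and the axes are right-handed (so a half turn about x gives the same grasp; the last joint's range is limited). The gripper opens to 85 mm and grips with 20 to 120 N. Pads are 22 mm wide; open, the fingers measure 114 mm over their backs; the gripper's body (76 mm by 85 mm) begins 54 mm behind the grasp point. The pads swing forward as they close: fully open they stand 13 mm farther back than shut.
Start: joints at [74.433, 18.392, -4.016, 83.108, 1.295, 78.541, -3.26], TCP at [0.183, -0.624, 0.25] pointing down, gripper open.
Joint ranges: [-163.93, 163.93], [-17.29, 119.83], [-79.2, 71.16], [3.27, 140.29], [-89.18, 269.18], [5.43, 117.66], [-154.24, 154.24]. Speed limits (degrees/s): [147.25, 147.25, 180, 180, 180, 180, 180].

## Interface

Orientations are given as a 3x3 rotation matrix whose columns are the frame's x, y, z axes.
In Python, from plant import r, jaws, solver, sensors, viewer, workorder gives the robot as it stands. Calls block until the motion is done:
- r.move_pose(position, orientation): joint-space move of the TCP to a pose.
- r.move_l(position, velocity=0.15, ori=None, contact_N=None): straight line of the TCP; ori=None keeps the orientation; velocity is the mean speed in m/s. With contact_N (N) it stops when the force on the tool has changed by that much, and returns True; else False.
- r.goto_joints(angles): joint-space move.
- jaws.open_jaws() and jaws.clamp(force=None): open the fingers fully, or close them until they stop; force is the grip in N (None keeps the last).
- r.dwell(seconds).
- solver.solve_ik(position, orientation): joint angles nearest the present ones, or None.
- sensors.read_state(): the state.
- viewer.capture(name): name is "scene" or "top"; returns the picture (400x640x3 uint8, red, green, blue); there is no depth.
- viewer.camera_model(name): a dict with "mtx" (3x3 intrinsics, pixels), "rvec" (rotation vector, rad) and "tvec" (3), from world to camera coordinates, as OpenCV has them. Camera axes: x right, y down, z forward; pixel columns grow to the right and rows downward; lengths in m; the calibration is good to about 2 mm. A picture is of the moment at which its call begins. camera_model takes no time and is no camera call.
A pose or a line that the arm cannot do raises r.MotionError and nothing moves.
- workorder.close_job(): hands the job in, once; it reports no verdict.
The state is a dict: "time_s": time; "joint_pos": joint angles; "joint_vel": joint speeds; "effort": joint torques, N m; "tool_pos": TCP position; "eef_rot": TCP orientation; "force": force on the tool from outside, world axes, zero at the start; "moment": the same for the moment, N m; "gripper_width": opening from 0.0 (shut) to 1.0 (fully open).
Only numpy, scipy, OpenCV 4.12 (cv2) and the standard library are available. Lean on these libraries where they do the work, as an engineer would, in place of code of your own. Each camera call takes 0.05 s, during which the arm holds its last target. There are 200 camera calls.

## Task

A pedal spindle stands in its holder with the knurled bearing cap already started on its thread. Take the sprung clip off its parking rail and clip it over the top of the holder's torque arm and stop post so that it pinches the two together, and let go of it; then screw the cap down clockwise until it bottoms out, back it off a quarter turn, and keep gripping it there: the program finishes while the fingers still hold the cap. Leave the clip on, and do not shift the other things on the bench.

Things in the scene. Friction and masses are not known exactly. Their poses are not given: they have to be found in the camera images.
- holder: Fixed spindle holder: black base 80 x 200 x 12 mm (own x, y, z), origin at the centre of its underside. At own y = +65 mm a round steel tower, 28 mm across, 75 mm high, with a 12 mm threaded stud up to 108 mm carries the knurled cap. From it a flat torque arm on edge runs along -y to y = -85 mm, top 60 mm above the bench, and there lies against a stop post.
- clip_spot (a point): Where the clip belongs: own x = 0, y = -65 mm of the holder, 60 mm above the bench, middle of the common top edge of steel torque arm (5 mm thick) and aluminium stop post (5 mm thick, 36 mm long in y). Together they are 10 mm thick in x, clear on both sides down to 40 mm above the bench. Axes as the holder's: y along the arm, x across.
- rack: Fixed parking rail for the clip: dark base 75 x 100 x 12 mm, origin at the centre of its underside; an upright aluminium strip, 10 mm thick in own x, 70 mm long in own y, top edge 60 mm above the bench, on which the clip starts.
- clip: Loose sprung steel clip, a big clothes peg standing jaws down, about 0.09 kg, 72 mm high, 24 mm wide in own y; jaws close along own x. Origin midway between the lower ends of the jaws, z up. It starts pinching the parking strip 18 mm deep, origin 42 mm above the bench. Rubber pads reach 16 mm up from the origin; the throat ends 31 mm above it, the pivot is at 36 mm. Clamps with about 8 N.
- clip_tails (a point): On the clip, between its two flared tails, 62 mm above its origin: TCP place to squeeze them along own x. Outsides 57 mm apart at the top at first; squeezed to the stop they are parallel, 28 mm over all, reach 80 mm above the origin, and the jaws stand 35 mm apart at their lower ends. Holding it open takes 11 N; grip with 25 N.
- jaw_a (a joint): Opening of the clip's jaws: each jaw's angle, 0 when it pinches 10 mm (as it starts), 0.36 fully open, -0.08 closed on nothing.
- cap: Knurled aluminium cap on the stud, 40 mm across, 22 mm high, axis vertical; origin at the centre of its underside, 75 mm above the bench when bottomed out. A black mark on top shows its turn. It cannot come off, stays as turned (friction 0.06 N m), rises 4 mm a turn anticlockwise. Grip across its sides with 20 to 25 N, TCP 88 mm above the bench.
- cap_turn (a joint): Turn of the cap: 0 when bottomed out (a hard stop), growing as it is unscrewed (anticlockwise from above); starts between 2.4 and 4.2 rad; a quarter turn is 1.57.
- pedal: Bystander: finished teal flat pedal lying on a black nest plate, 100 x 98 x 16 mm; origin at its underside.
- bowl: Bystander: shallow aluminium bowl of small black pins, 110 mm across, 45 mm high; origin at its underside.
- spare_cap: Bystander: smaller smooth aluminium cap lying loose, 30 mm across, 15 mm high; origin at its underside.
- bearing: Bystander: small steel bearing ring lying flat, 26 mm across, 9 mm high; origin at its underside.
- screwdriver: Bystander: screwdriver lying on the bench, 190 mm long; origin at its underside.
- spindle: Bystander: bare steel pedal spindle lying on the bench, about 103 mm long, 16 mm thick; origin at its underside.
- rest_knob: Bystander: black mushroom-shaped rest knob standing loose, 46 mm across, 41 mm high; origin at its underside.
There are look-alikes about, which are no part of the job. There is more than one size of the clip; the job needs the middle-sized. Of the things shaped like the holder, the black one is meant.

How it is judged:
By the outcome, as a careful person would: the job done as asked, in the order asked, and still so for the second after the job is handed in, while the arm keeps its last pose, push and grip.
It also fails if it takes over 72 s, if anything falls off the work surface, if the arm or the gripper's body presses on something with over 40 N, if the wrist force passes 120 N, or if a joint passes its speed limit or range.

## Working session

There is one attempt and no reset: what is moved stays moved. The work goes in short steps, each a Python script; the robot and the scene stay as the last script left them, time stands still between calls to the robot, and variables do not carry over. Pictures are saved under pics/ and viewed, about 8 in all and at most 12, crops included, and the job is handed in when it is done.

```bash
ls; mkdir -p pics; python3 - <<'E'
from plant import r, jaws, solver, sensors, viewer, workorder
import cv2,numpy as np
for n in("scene","top"):
    im=viewer.capture(n); cv2.imwrite(f"pics/{n}0.png",im[:,:,::-1])
    m=viewer.camera_model(n); R=cv2.Rodrigues(np.array(m["rvec"],float))[0]
    print(n,m["mtx"],(-R.T@np.ravel(m["tvec"])).round(3),R.round(3).tolist())
s=sensors.read_state();print(s["time_s"],s["tool_pos"],np.round(s["eef_rot"],3),s["gripper_width"])
E
```

```text
pics
scene [[364.9667532    0.         326.30153171]
 [  0.         364.9667532  201.56607218]
 [  0.           0.           1.        ]] [ 1.19  -0.088  0.703] [[0.102, 0.995, -0.002], [0.684, -0.072, -0.726], [-0.722, 0.073, -0.688]]
top [[513.20941443   0.         318.56751867]
 [  0.         513.20941443 199.8271091 ]
 [  0.           0.           1.        ]] [4.470e-01 1.000e-03 1.334e+00] [[0.023, -1.0, 0.003], [-0.997, -0.023, -0.074], [0.074, -0.001, -0.997]]
0.1 [ 0.18309515 -0.62321443  0.24902302] [[-0.001  0.959  0.282]
 [ 0.002  0.282 -0.959]
 [-1.    -0.    -0.002]] 1.003159465608714
```

View pics/scene0.png

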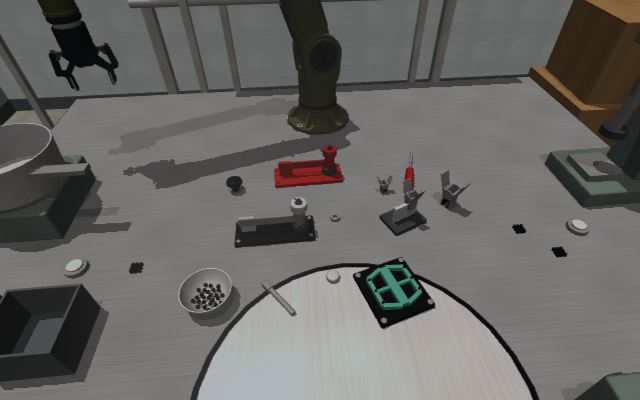

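View pics/top0.png

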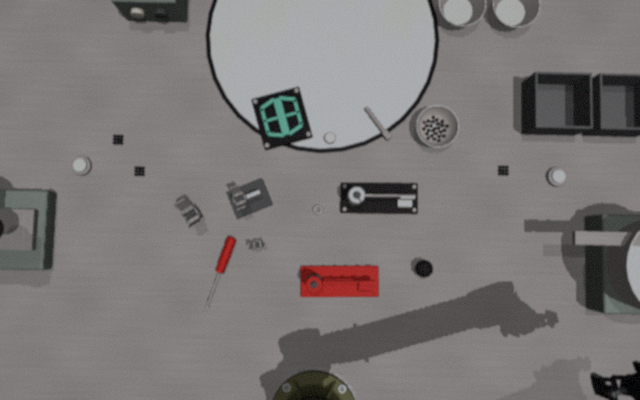

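The scene shows the black holder at about (275,228), with its cap at (298,203). The rack with the middle clip is at (405,212), the small clip at (384,185) and the large one at (452,193). In the top view the holder is at (380,198), its cap at (356,195), and the rack at (250,198). I'll zoom in on both.

```bash
python3 - <<'E'
import cv2,numpy as np
t=cv2.imread("pics/top0.png");s=cv2.imread("pics/scene0.png")
a=cv2.resize(t[170:225,165:425],None,fx=3,fy=3,interpolation=cv2.INTER_CUBIC)
b=cv2.resize(s[140:250,225:475],None,fx=3.12,fy=3.12,interpolation=cv2.INTER_CUBIC)[:,:780]
cv2.imwrite("pics/zoom0.png",np.vstack([a,b]));print(a.shape,b.shape)
E
```

```text
(165, 780, 3) (343, 780, 3)
```

View pics/zoom0.png

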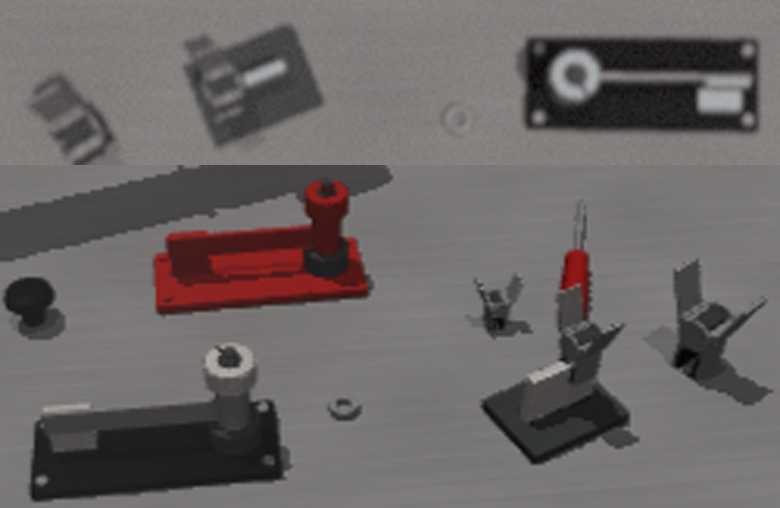

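The zoom shows the middle clip sitting toward the −row-left end of the rail, with its tails at about top px (231,185) and (241,209). The post-and-arm top is at about top px (408,197). Next I'll measure these by masks and ray casting.

```bash
cat > h.py <<'E'
import cv2,numpy as np
from plant import r, jaws, solver, sensors, viewer, workorder
def ray(n,uv):
    m=viewer.camera_model(n);K=np.array(m["mtx"],float);R=cv2.Rodrigues(np.array(m["rvec"],float))[0]
    uv=np.atleast_2d(np.array(uv,float));d=np.c_[uv,np.ones(len(uv))]@np.linalg.inv(K).T@R
    return -R.T@np.ravel(m["tvec"]).astype(float),d
def cast(n,uv,z):
    c,d=ray(n,uv);return c+d*((z-c[2])/d[:,2])[:,None]
def proj(n,P):
    m=viewer.camera_model(n)
    return cv2.projectPoints(np.array(P,float).reshape(-1,1,3),np.array(m["rvec"],float),np.array(m["tvec"],float),np.array(m["mtx"],float),None)[0][:,0]
def tri(uvt,uvs):
    A=[];b=[]
    for n,u in(("top",uvt),("scene",uvs)):
        c,d=ray(n,u);d=d[0]/np.linalg.norm(d[0]);Pm=np.eye(3)-np.outer(d,d);A.append(Pm);b.append(Pm@c)
    x=np.linalg.lstsq(np.vstack(A),np.hstack(b),rcond=None)[0]
    return x,np.linalg.norm(np.vstack(A)@x-np.hstack(b))
def blob(img,lo,hi,box,fill=False):
    u0,u1,v0,v1=box;k=np.zeros(img.shape[:2],np.uint8)
    k[v0:v1,u0:u1]=cv2.inRange(img,lo,hi)[v0:v1,u0:u1]
    c=max(cv2.findContours(k,cv2.RETR_EXTERNAL,cv2.CHAIN_APPROX_NONE)[0],key=cv2.contourArea)
    return c[:,0],k
def rect(P):
    c,s,a=cv2.minAreaRect((np.array(P)[:,:2]*1000).astype(np.float32));return np.round(c,1),np.round(s,1),round(a,2)
E
python3 - <<'E'
from h import *
t=cv2.imread("pics/top0.png");s=cv2.imread("pics/scene0.png")
print("bench",t[225,300],"rack",t[207,262],t[185,262],"strip",t[193,254],"clip",t[198,238],t[185,232],"holder",t[205,360],"cap",t[190,352],"post",t[197,408],t[203,405], "scene rack",s[275,395] if 0 else s[225,390],"holder",s[238,260])
c,_=blob(t,(0,0,0),(55,55,55),(335,425,178,217));print("holder top",rect(cast("top",c,.012)))
c,_=blob(s,(0,0,0),(75,75,75),(230,318,205,250));h=cv2.convexHull(c);print("holder scene hull",cv2.approxPolyDP(h,3,True)[:,0].tolist())
for th in(80,90,100):
    c,_=blob(t,(0,0,0),(th,th,th),(215,280,170,222));P=cast("top",c,.012)
    print("rack",th,rect(P)); h=cv2.convexHull(c);print(cv2.approxPolyDP(h,2,True)[:,0].tolist())
c,k=blob(t,(150,150,150),(255,255,255),(240,268,185,205));print("strip",rect(cast("top",c,.06)),len(c))
c,k=blob(t,(150,150,150),(255,255,255),(395,420,190,201));print("post",rect(cast("top",c,.06)),c.min(0),c.max(0))
c,k=blob(t,(120,120,120),(255,255,255),(342,372,180,212));print("cap",cv2.minEnclosingCircle(cast("top",c,.106)[:,:2].astype(np.float32)*1000))
np.set_printoptions(linewidth=250)
print(t[180:215,222:262].max(2))
E
```

```text
bench [128 128 133] rack [70 71 70] [72 71 69] strip [167 164 161] clip [67 67 67] [83 82 87] holder [30 32 29] cap [171 168 166] post [158 156 155] [174 171 169] scene rack [55 54 52] holder [32 32 33]
holder top (array([ 553.8, -154.5]), array([ 75.2, 196.8]), 1.31)
holder scene hull [[312, 216], [315, 240], [235, 246], [238, 221], [306, 206]]
rack 80 (array([544.6, 178.3]), array([73.4, 96.7]), 23.39)
[[262, 180], [271, 204], [237, 217], [228, 192]]
rack 90 (array([545.8, 178.8]), array([77.7, 99.4]), 23.68)
[[261, 179], [271, 204], [237, 217], [227, 192]]
rack 100 (array([552.5, 181.7]), array([ 95.2, 101.3]), 23.68)
[[261, 178], [272, 204], [237, 218], [226, 192], [227, 184]]
strip (array([551.7, 163.7]), array([ 6.1, 30. ]), 23.27) 25
post (array([ 554. , -222.2]), array([ 2.5, 27.4]), 1.32) [402 196] [413 197]
cap ((552.175537109375, -99.63356018066406), 26.7796573638916)
[[134 129 136 ...  71  69  72]
 [131 134 128 ...  73  73  70]
 [132 131 134 ...  70  72  69]
 ...
 [132 133 136 ... 134 133 132]
 [138 137 131 ... 134 128 135]
 [135 135 135 ... 129 135 133]]
```

```bash
python3 - <<'E'
from h import *
t=cv2.imread("pics/top0.png");s=cv2.imread("pics/scene0.png")
z=lambda i,u,v:cv2.resize(i[v:v+45,u:u+40],None,fx=10,fy=10,interpolation=cv2.INTER_CUBIC)
cv2.imwrite("pics/clip0.png",np.hstack([z(t,220,178),z(s,390,182)]))
g=t.max(2)
for ulim in(362,364,366):
  for th in (110,130):
    c,_=blob(t,(th,)*3,(255,)*3,(340,ulim,180,212));P=cast("top",c[c[:,0]<ulim-1],.099)[:,:2]*1000
    A=np.c_[2*P,np.ones(len(P))];x=np.linalg.lstsq(A,(P**2).sum(1),rcond=None)[0];print("cap",x[:2],np.sqrt(x[2]+x[:2]@x[:2]))
print(proj("top",[[.5523,-.0895,.099],[.5553,-.2195,.06]]),proj("scene",[[.5523,-.0895,.099],[.5553,-.2195,.06]]))
E
```

```text
cap [552.51931283 -91.54387851] 18.62199928263556
cap [552.61802746 -91.43740941] 17.883448352780956
cap [552.61716833 -91.63358319] 18.678294113420538
cap [552.63208705 -91.365511  ] 17.840397057055014
cap [552.62984898 -91.78474496] 18.758020293202165
cap [552.64391114 -91.60534235] 17.96018808665373
[[355.42719504 194.64419122]
 [406.42554658 195.95043366]] [[298.9510551  202.41444593]
 [246.61358653 218.6699904 ]]
```

View pics/clip0.png

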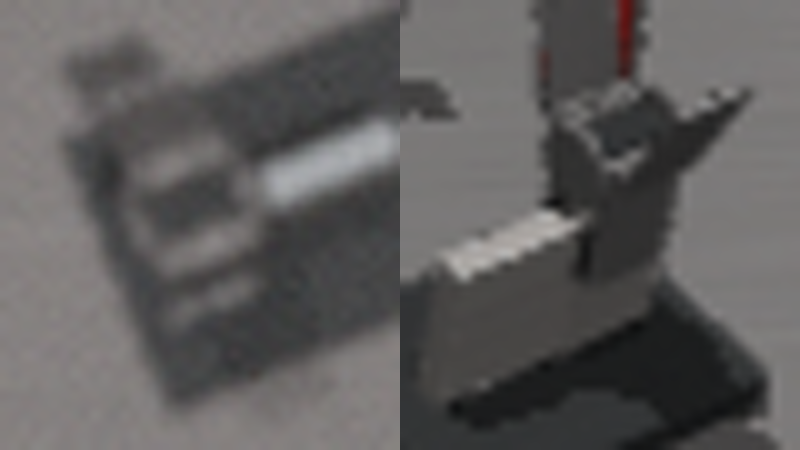

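The magnified clip shows, in top px, tail ends at about (230.5,183.5) and (240.7,207.2), with the body centre at about (238.5,197.5).

```bash
python3 - <<'E'
from h import *
O=np.array([.5455,.1786]);a=np.radians(23.5);X=np.array([np.cos(a),np.sin(a)]);Y=np.array([-X[1],X[0]])
def loc(n,uv,z):
    p=cast(n,uv,z)[0,:2]-O;return np.round([p@X*1e3,p@Y*1e3],1)
for n,uv,z in [("tail1",(230.6,183.5),.112),("tail2",(240.7,207.2),.112),("body",(238.5,197.4),.08),("strip end clip",(246.2,196.4),.06),("strip far end",(220+39.5,178+14),.06)]: print(n,loc("top",uv,z))
# scene: strip top corners, clip-near end, right tail tip, upright tail top edges
b=np.array([390,182])
for n,uv,z in [("strip front-left",(44.5,27.5),.06),("strip/clip",(58.5,21.8),.06),("tail tip left",(68,10.5),.114),("tail tip right",(75,8.8),.114)]: print(n,loc("scene",b+uv-.5,z))
c=O+.0*X+.0135*Y
for yy in(10,12,14,16):
    P=[list(O+xx*X+yy*1e-3*Y)+[z] for xx,z in((.0,.078),(.026,.113),(-.026,.113))]
    print(yy,"top crop",((proj("top",P)-[220,178]+.5)*10).round().tolist(),"scene crop",((proj("scene",P)-b+.5)*10+[400,0]).round().tolist())
E
```

```text
tail1 [36.2 19.1]
tail2 [-25.8  17.6]
body [ 2.2 17.5]
strip end clip [-0.1  1. ]
strip far end [ -2.4 -33.7]
strip front-left [49.6 51.6]
strip/clip [51.3 96.6]
tail tip left [69.4 93.9]
tail tip right [ 73.2 113. ]
10 top crop [[223.0, 196.0], [161.0, 84.0], [241.0, 286.0]] scene crop [[599.0, 161.0], [690.0, 118.0], [554.0, -4.0]]
12 top crop [[215.0, 200.0], [154.0, 88.0], [234.0, 289.0]] scene crop [[605.0, 158.0], [697.0, 115.0], [561.0, -6.0]]
14 top crop [[208.0, 203.0], [146.0, 91.0], [226.0, 292.0]] scene crop [[611.0, 155.0], [703.0, 112.0], [567.0, -9.0]]
16 top crop [[200.0, 206.0], [138.0, 94.0], [218.0, 295.0]] scene crop [[618.0, 153.0], [709.0, 110.0], [574.0, -11.0]]
```

```bash
cat >> h.py <<'E'
def ori(deg):  # tool down, jaw axis at yaw deg
    a=np.radians(deg);z=np.array([np.cos(a),np.sin(a),0]);x=np.array([0,0,-1.]);return np.c_[x,np.cross(z,x),z]
rO=np.array([.5455,.1786]);ra=np.radians(23.5)
CLIP=rO+.0155*np.array([-np.sin(ra),np.cos(ra)])
SPOT=np.array([.5553,-.2200]);CAP=np.array([.5525,-.0905])
def st():
    s=sensors.read_state();print("t",round(s["time_s"],2),np.round(s["tool_pos"],4),"w",round(s["gripper_width"],3),"F",np.round(s["force"],1),"M",np.round(s["moment"],2),"j7",round(s["joint_pos"][6],1));return s
E
python3 - <<'E'
from h import *
print(CLIP)
for n,p,angs in(("clip",[*CLIP,.104],(23.5,203.5)),("spot",[*SPOT,.106],(1.3,181.3)),("cap",[*CAP,.088],range(-180,180,30))):
    for a in angs:
        q=solver.solve_ik(p,ori(a));print(n,a,None if q is None else np.round(q,0))
E
```

```text
[0.53931939 0.19281443]
clip 23.5 [ 28.  29. -63. 102.  29.  66. -20.]
clip 203.5 [ -76.   30.   67.  106.  -30.   65. -154.]
spot 1.3 [ 48.  22. -34.  99.  14.  63.  10.]
spot 181.3 [ -29.   30.   61.  102.  -29.   65. -137.]
cap -180 [ -44.   26.   61.  108.  -26.   61. -152.]
cap -150 [  32.   18.  -30.  106.   10.   59. -151.]
cap -120 [  36.   19.  -34.  106.   12.   59. -123.]
cap -90 [ 37.  19. -36. 105.  13.  59. -93.]
cap -60 [ 38.  19. -37. 105.  13.  60. -64.]
cap -30 [ 39.  20. -38. 105.  14.  60. -34.]
cap 0 [ 41.  20. -39. 105.  14.  60.  -5.]
cap 30 [ 42.  20. -41. 105.  15.  60.  25.]
cap 60 [ 43.  21. -42. 105.  16.  60.  54.]
cap 90 [ 47.  22. -47. 105.  18.  61.  83.]
cap 120 [ 61.  32. -67. 105.  32.  66. 102.]
cap 150 [ 61.  32. -67. 105.  32.  66. 132.]
```

```bash
python3 - <<'E'
from h import *
R=ori(23.5)
r.move_pose([*CLIP,.22],R);st()
print(r.move_l([*CLIP,.104],0.1,contact_N=8));st()
cv2.imwrite("pics/s1.png",viewer.capture("scene")[:,:,::-1]);cv2.imwrite("pics/t1.png",viewer.capture("top")[:,:,::-1])
a=cv2.resize(cv2.imread("pics/s1.png")[120:240,350:480],None,fx=4,fy=4,interpolation=cv2.INTER_CUBIC)
cv2.imwrite("pics/z1.png",a)
E
```

```text
t 3.23 [0.5398 0.1917 0.2199] w 0.997 F [-0.1 -0.3  0.2] M [-0.02  0.    0.02] j7 -9.2
False
t 4.53 [0.5398 0.1931 0.1047] w 1.0 F [ 0.5 -0.1  0.8] M [0.03 0.01 0.02] j7 -13.8
```

View pics/z1.png

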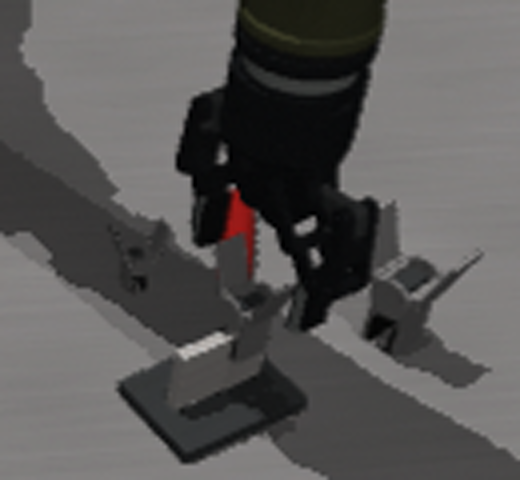

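The tails lie between the open fingers, with no contact force. Closing and lifting now.

```bash
python3 - <<'E'
from h import *
jaws.clamp(25);st();r.dwell(.3);st()
r.move_l([*CLIP,.115],0.05);s=st()
r.move_l([*CLIP,.19],0.1);st()
cv2.imwrite("pics/s2.png",viewer.capture("scene")[:,:,::-1]);cv2.imwrite("pics/t2.png",viewer.capture("top")[:,:,::-1])
a=cv2.resize(cv2.imread("pics/s2.png")[90:230,350:480],None,fx=4,fy=4,interpolation=cv2.INTER_CUBIC)
cv2.imwrite("pics/z2.png",a)
E
```

```text
t 5.2 [0.5392 0.1928 0.1039] w 0.315 F [ 0.4 -0.3 -0.9] M [-0.01  0.02 -0.01] j7 -13.8
t 5.5 [0.5393 0.1928 0.104 ] w 0.314 F [-0.3 -0.6 -1.3] M [-0.03 -0.01 -0.02] j7 -13.8
t 5.87 [0.5397 0.193  0.1157] w 0.316 F [-0.9  0.8 -2. ] M [ 0.02 -0.04  0.04] j7 -13.3
t 6.77 [0.5389 0.1925 0.1894] w 0.314 F [ 0.4 -1.  -1.2] M [-0.    0.02  0.  ] j7 -10.2
```

View pics/z2.png

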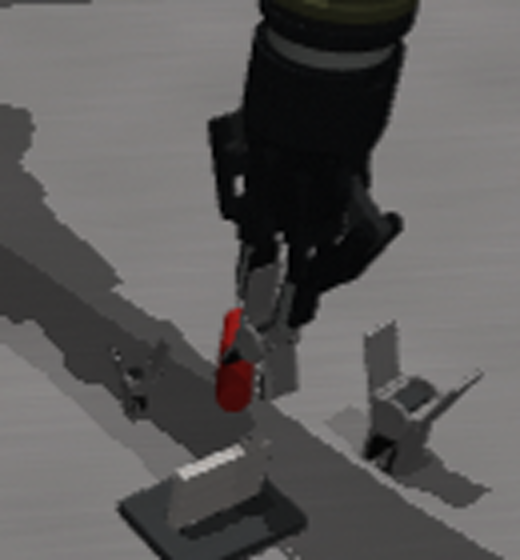

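The clip is lifted clear, tails squeezed and jaws open (right jaw end at about scene px (421,189)). I'll check the in-hand height by projection, then carry it over.

```bash
python3 - <<'E'
from h import *
X=np.array([np.cos(ra),np.sin(ra)]);Y=np.array([-X[1],X[0]])
for z in(.122,.127,.132): print(z,((proj("scene",[[*(np.array([.5389,.1925])+.0185*X+d*Y),z] for d in(-.012,.012)])-[350,90]+.5)*4).round().tolist())
R=ori(1.3)
r.move_pose([*SPOT,.19],R);st()
cv2.imwrite("pics/s3.png",viewer.capture("scene")[:,:,::-1]);cv2.imwrite("pics/t3.png",viewer.capture("top")[:,:,::-1])
a=cv2.resize(cv2.imread("pics/s3.png")[120:260,200:330],None,fx=4,fy=4,interpolation=cv2.INTER_CUBIC)
cv2.imwrite("pics/z3.png",a)
E
```

```text
0.122 [[261.0, 400.0], [292.0, 387.0]]
0.127 [[263.0, 394.0], [294.0, 381.0]]
0.132 [[264.0, 387.0], [295.0, 374.0]]
t 8.39 [ 0.556  -0.2178  0.1902] w 0.317 F [ 0.3  0.1 -0.7] M [ 0.05 -0.1   0.02] j7 7.4
```

View pics/z3.png

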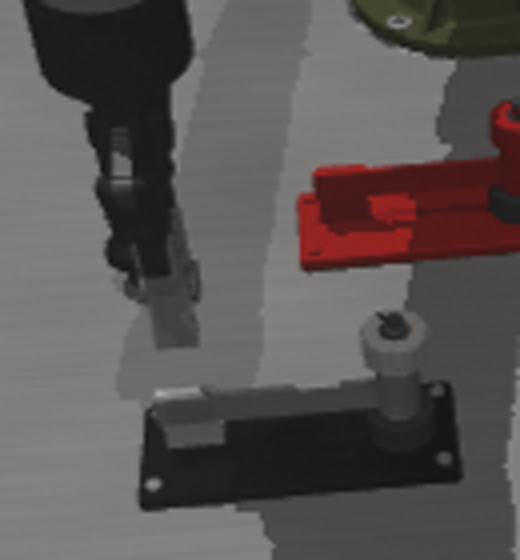

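The clip's front jaw bottom edge is at zoomed (157–198, 347). Post top's bright edge spans about (155–207, 392). Comparing these with projections.

```bash
python3 - <<'E'
from h import *
X=np.array([1,.0227]);Y=np.array([-.0227,1])
f=lambda P:((proj("scene",P)-[200,120]+.5)*4).round().tolist()
for z in(.120,.124,.128): print(z,f([[*(np.array([.556,-.2185])+.0185*X+d*Y),z] for d in(-.012,.012)]))
print("post top back/front edge",f([[*(SPOT+x*X+d*Y),.06] for x in(-.005,.005) for d in(-.018,.018)]))
st()
E
```

```text
0.12 [[152.0, 350.0], [194.0, 346.0]]
0.124 [[151.0, 345.0], [193.0, 341.0]]
0.128 [[150.0, 340.0], [192.0, 336.0]]
post top back/front edge [[158.0, 394.0], [218.0, 388.0], [157.0, 405.0], [217.0, 400.0]]
t 8.49 [ 0.556  -0.2178  0.1902] w 0.313 F [ 0.2 -0.3 -0.3] M [ 0.06  0.02 -0.03] j7 7.4
```

Observed: the clip sits about +2.5 mm in y and about 6 mm lower in the hand. The holder is about 2 mm further −y than the base blob gave, because a shadow biased that blob; the cap and post agree on this. I'll correct for both and lower the clip with a contact guard.

```bash
python3 - <<'E'
from h import *
p=[.5553,-.2243]
r.move_l([*p,.19],.1)
print(r.move_l([*p,.111],0.06,contact_N=6));st()
cv2.imwrite("pics/s4.png",viewer.capture("scene")[:,:,::-1]);cv2.imwrite("pics/t4.png",viewer.capture("top")[:,:,::-1])
a=cv2.resize(cv2.imread("pics/s4.png")[180:255,220:330],None,fx=7,fy=7,interpolation=cv2.INTER_CUBIC)
cv2.imwrite("pics/z4.png",a)
E
```

```text
False
t 10.21 [ 0.5557 -0.2244  0.1115] w 0.312 F [ 0.7  0.3 -0.7] M [-0.03 -0.06 -0.01] j7 4.9
```

View pics/z4.png

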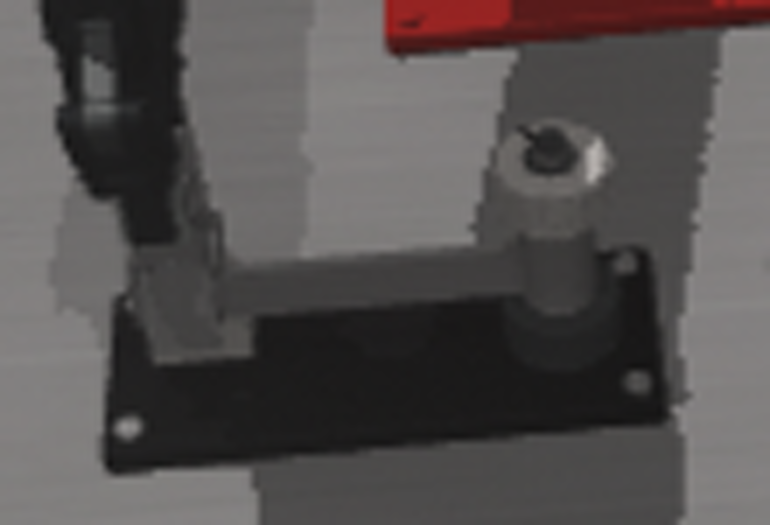

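The jaws straddle the arm and post above the foot, with no contact. The holder's cap and post match their predictions. Releasing now.

```bash
python3 - <<'E'
from h import *
jaws.open_jaws();r.dwell(.3);st()
print(r.move_l([.5553,-.2243,.2],.1,contact_N=10));st()
r.move_pose([.5525,-.0916,.2],ori(140));st()
cv2.imwrite("pics/s5.png",viewer.capture("scene")[:,:,::-1]);cv2.imwrite("pics/t5.png",viewer.capture("top")[:,:,::-1])
a=cv2.resize(cv2.imread("pics/s5.png")[170:255,220:330],None,fx=5,fy=5,interpolation=cv2.INTER_CUBIC)
b=cv2.resize(cv2.imread("pics/t5.png")[170:225,335:435],None,fx=5.5,fy=5.5,interpolation=cv2.INTER_CUBIC)[:, :550]
cv2.imwrite("pics/z5.png",np.vstack([a,b[:150+90]])[:600])
E
```

```text
t 11.21 [ 0.5553 -0.2243  0.111 ] w 0.998 F [ 0.   0.  -0.3] M [-0.   -0.01 -0.03] j7 4.9
False
t 12.25 [ 0.5548 -0.2243  0.1992] w 1.001 F [-0.8  0.3 -0.3] M [ 0.01 -0.   -0.04] j7 8.0
t 14.03 [ 0.5524 -0.0919  0.1998] w 1.002 F [-0.3  0.4 -0.2] M [-0.03  0.    0.06] j7 125.1
```

View pics/z5.png

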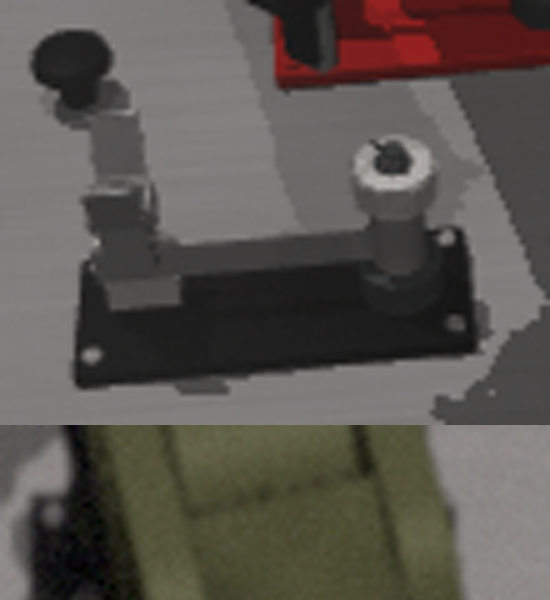

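The clip is on the arm and post with its jaws around them, at zoomed (100–158, 240–275). I'll verify its position numerically before screwing.

```bash
python3 - <<'E'
from h import *
f=lambda P:((proj("scene",P)-[220,170]+.5)*5).round().tolist()
c=np.array([.5553,-.2218])
for o in(.042,.046): print(o,"jaw bottom L/R",f([[c[0]+.010,c[1]+d,o] for d in(-.012,.012)]),"rear tail top",f([[c[0]-.0285,c[1]+d,o+.072] for d in(-.012,.012)]))
print("foot/post ends z.06",f([[c[0]+.005,c[1]+d,.06] for d in(-.018,.018)]),"z.03",f([[c[0]+.012,c[1]+d,.03] for d in(-.018,.018)]))
E
```

```text
0.042 jaw bottom L/R [[111.0, 288.0], [160.0, 284.0]] rear tail top [[91.0, 127.0], [142.0, 124.0]]
0.046 jaw bottom L/R [[109.0, 283.0], [159.0, 279.0]] rear tail top [[90.0, 121.0], [141.0, 117.0]]
foot/post ends z.06 [[93.0, 256.0], [168.0, 251.0]] z.03 [[102.0, 309.0], [175.0, 303.0]]
```

Comparing the rear tail's height with its known height on the rack shows a camera bias of about 2 mm and no slip in the hand. So the clip origin is at about 48.5 mm, only about 11.5 mm deep. I'll re-squeeze and seat it about 5 mm deeper.

```bash
python3 - <<'E'
from h import *
p=[.5553,-.2235]
r.move_pose([*p,.2],ori(1.3))
print(r.move_l([*p,.1105],.12,contact_N=8));st()
jaws.clamp(25);st()
print(r.move_l([*p,.1052],.04,contact_N=6));st()
jaws.open_jaws();r.dwell(.2);st()
print(r.move_l([*p,.2],.12,contact_N=10))
r.move_pose([.5525,-.0916,.2],ori(140));st()
cv2.imwrite("pics/s6.png",viewer.capture("scene")[:,:,::-1])
a=cv2.resize(cv2.imread("pics/s6.png")[170:255,220:330],None,fx=5,fy=5,interpolation=cv2.INTER_CUBIC)
cv2.imwrite("pics/z6.png",a)
E
```

```text
False
t 16.77 [ 0.556  -0.2235  0.1113] w 0.998 F [-0.2 -0.3  0.3] M [-0.03 -0.01  0.02] j7 7.0
t 17.32 [ 0.5552 -0.2235  0.1104] w 0.321 F [-0.  -0.3 -1.1] M [-0.02 -0.01 -0.01] j7 7.0
False
t 17.61 [ 0.5551 -0.2234  0.1048] w 0.319 F [ 0.3  0.5 -1.5] M [-0.06  0.03 -0.  ] j7 6.8
t 18.41 [ 0.5553 -0.2235  0.1052] w 0.998 F [-0.4  1.1  1. ] M [ 0.06 -0.06 -0.02] j7 6.8
False
t 21.13 [ 0.5524 -0.0919  0.1998] w 1.001 F [-0.8 -0.4  0.3] M [-0.04  0.08 -0.04] j7 127.3
```

View pics/z6.png

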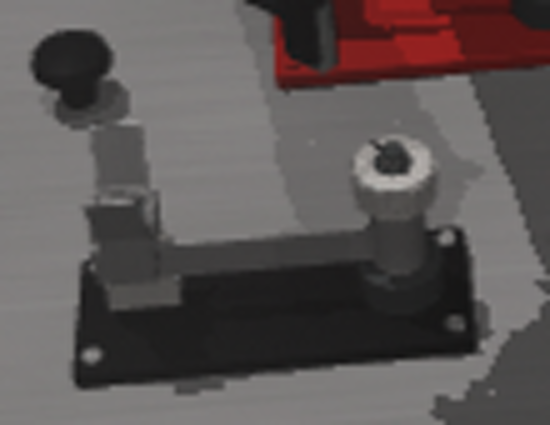

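The clip now sits about 6 mm lower (tail top zoomed 112→123), so its origin is at about 43 mm. Now grip the cap and do the first 130° of turning, watching the moment.

```bash
cat >> h.py <<'E'
C=[.5525,-.0916];Z0=.0900;Y0=140.
def turn(yaw):
    r.move_pose([*C,Z0-.004*(Y0-yaw)/360],ori(yaw));r.dwell(.08)
    s=sensors.read_state();R=np.array(s["eef_rot"]);return s,np.degrees(np.arctan2(R[1,2],R[0,2]))
E
python3 - <<'E'
from h import *
print(r.move_l([*C,Z0],.1,contact_N=8));st()
jaws.clamp(25);r.dwell(.2);st()
for y in(128,116,90,64,38,12):
    s,a=turn(y);print(y,round(a,1),"t",round(s["time_s"],2),"F",np.round(s["force"],1),"M",np.round(s["moment"],2),"j",np.round(s["joint_pos"],0),round(s["gripper_width"],3))
E
```

```text
False
t 22.43 [ 0.5531 -0.0916  0.0907] w 1.002 F [ 0.1 -0.6  0.2] M [0.04 0.03 0.05] j7 122.5
t 23.12 [ 0.5524 -0.0915  0.0903] w 0.454 F [-3.3  0.9  5.3] M [ 0.    0.6  -0.05] j7 122.5
128 128.2 t 23.5 F [-3.7  0.8  5.8] M [ 0.1   0.64 -0.07] j [ 59.  30. -65. 105.  30.  65. 112.] 0.459
116 116.3 t 23.88 F [-3.3  0.3  7.2] M [-0.04  0.68 -0.12] j [ 58.  29. -63. 105.  28.  64. 102.] 0.459
90 90.4 t 24.44 F [-3.  -0.9  6.4] M [-0.02  0.62 -0.06] j [ 54.  26. -57. 105.  24.  63.  79.] 0.46
64 64.4 t 25.0 F [-3.1 -1.1  7.6] M [-0.16  0.68 -0.07] j [ 50.  24. -52. 105.  21.  62.  55.] 0.46
38 38.4 t 25.57 F [-4.1 -1.3  8.9] M [-0.13  0.75 -0.04] j [ 46.  22. -47. 105.  18.  61.  31.] 0.458
12 12.4 t 26.13 F [-4.3 -0.2  8.3] M [-0.06  0.86 -0.07] j [ 43.  20. -42. 105.  16.  60.   7.] 0.459
```

```bash
python3 - <<'E'
from h import *
y=12
L=[]
while y>-108:
    y-=4;s,a=turn(y);m=s["moment"][2];L.append((y,round(m,2)))
    if m<-.2: break
print(L);print(round(a,2),"t",s["time_s"],np.round(s["force"],1),np.round(s["moment"],2),s["tool_pos"])
E
```

```text
[(8, np.float64(-0.06)), (4, np.float64(-0.06)), (0, np.float64(-0.0)), (-4, np.float64(-0.12)), (-8, np.float64(-0.05)), (-12, np.float64(-0.14)), (-16, np.float64(-0.03)), (-20, np.float64(-0.08)), (-24, np.float64(-0.07)), (-28, np.float64(-0.09)), (-32, np.float64(-0.04)), (-36, np.float64(-0.07)), (-40, np.float64(-0.05)), (-44, np.float64(-0.06)), (-48, np.float64(-0.1)), (-52, np.float64(-0.05)), (-56, np.float64(-0.1)), (-60, np.float64(-0.06)), (-64, np.float64(-0.09)), (-68, np.float64(-0.09)), (-72, np.float64(0.48)), (-76, np.float64(0.45)), (-80, np.float64(0.73)), (-84, np.float64(0.56)), (-88, np.float64(0.39)), (-92, np.float64(0.3)), (-96, np.float64(0.57)), (-100, np.float64(0.67)), (-104, np.float64(0.3)), (-108, np.float64(0.36))]
-107.91 t 36.1333 [ 0.3 -1.7  4.8] [-0.41  0.02  0.36] [ 0.55216916 -0.09178843  0.08708225]
```

I got the sign wrong for the check. Up to −68° the moment stayed at friction level (about −0.07). At −72° it jumped to +0.48: the cap reached its stop after about 210° (3.67 rad, inside the given range), then the fingers slipped. I'll release to shed the wind-up, look at the mark, regrip and back off 90°.

```bash
python3 - <<'E'
from h import *
jaws.open_jaws();print(r.move_l([*C,.2],.13,contact_N=12));st()
cv2.imwrite("pics/s7.png",viewer.capture("scene")[:,:,::-1])
z=lambda n:cv2.resize(cv2.imread(n)[188:222,284:318],None,fx=11,fy=11,interpolation=cv2.INTER_CUBIC)
cv2.imwrite("pics/z7.png",np.hstack([z("pics/s6.png"),z("pics/s7.png")]))
E
```

```text
False
t 37.67 [ 0.5519 -0.0916  0.199 ] w 0.999 F [ 0.3 -0.2  0.3] M [ 0.04 -0.02 -0.05] j7 -104.8
```

View pics/z7.png

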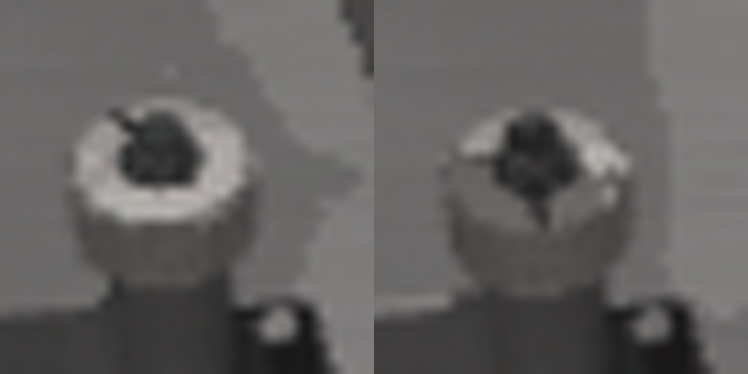

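The mark was at (115,112) in the left zoom before and is at (543,218) now, in the right half. I'll compute its turn from these, regrip and back off.

```bash
python3 - <<'E'
from h import *
def ang(u,v,z):
    px=np.array([284+u/11-.5,188+v/11-.5]);p=cast("scene",px,z)[0,:2]-C;return np.degrees(np.arctan2(p[1],p[0])),np.hypot(*p)*1e3
a0=ang(115,112,.0993);a1=ang(543-374,218,.097);print(a0,a1,"clockwise",(a0[0]-a1[0])%360)
yaw=-100
zc=.088
r.move_pose([*C,.2],ori(yaw))
print(r.move_l([*C,zc],.12,contact_N=10));jaws.clamp(25);r.dwell(.2);st()
for d in(10,30,50,70,90):
    r.move_pose([*C,zc+.004*d/360],ori(yaw+d));r.dwell(.1);s=sensors.read_state();R=np.array(s["eef_rot"])
    print(d,round(np.degrees(np.arctan2(R[1,2],R[0,2])),2),np.round(s["force"],1),np.round(s["moment"],2),round(s["gripper_width"],3))
st()
cv2.imwrite("pics/s8.png",viewer.capture("scene")[:,:,::-1])
a=cv2.resize(cv2.imread("pics/s8.png")[140:260,200:360],None,fx=5,fy=5,interpolation=cv2.INTER_CUBIC)
cv2.imwrite("pics/z8.png",a)
E
```

```text
(np.float64(-152.79899308722474), np.float64(20.083439700241364)) (np.float64(4.207796647618719), np.float64(14.603227171865262)) clockwise 202.99321026515653
False
t 39.75 [ 0.5527 -0.0919  0.0885] w 0.458 F [-1.8 -0.1  4.6] M [-0.21  0.29 -0.03] j7 -99.5
10 -89.99 [-1.2 -1.   5.8] [-0.14  0.27  0.05] 0.453
30 -69.98 [-1.3 -0.5  6.8] [-0.06  0.32  0.05] 0.454
50 -49.98 [-1.2  1.2  5.1] [0.02 0.4  0.04] 0.459
70 -29.98 [-2.3  0.9  5.4] [0.05 0.49 0.1 ] 0.457
90 -9.98 [-3.   0.9  7.4] [0.05 0.61 0.04] 0.458
t 42.2 [ 0.5522 -0.0912  0.0894] w 0.458 F [-3.   0.9  7.4] M [0.05 0.61 0.04] j7 -13.6
```

View pics/z8.png

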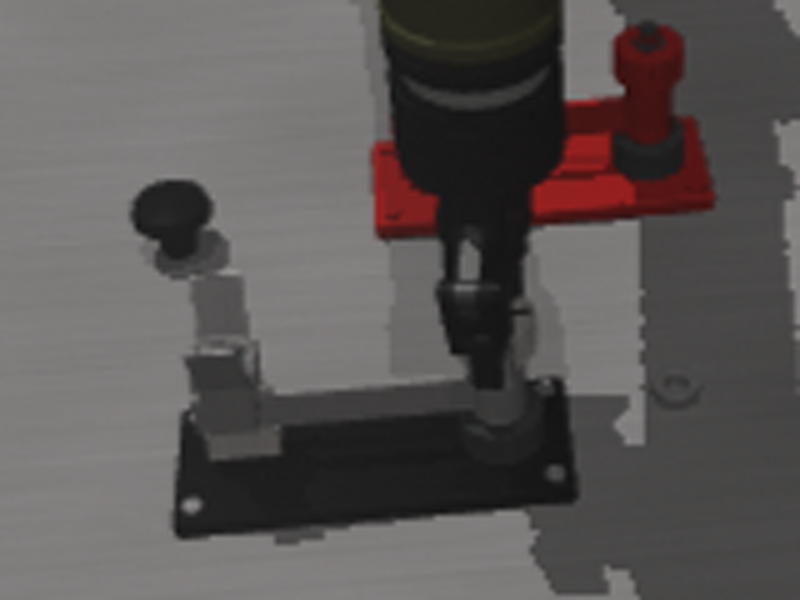

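The clip is still on (zoomed (190–260, 275–430)) and the fingers hold the cap. The mark turned 203° by camera against about 210° by the moment step, which is within pixel accuracy. The moment stayed low through the back-off (0.10 N m or less), so the cap followed the fingers. Handing in.

```bash
python3 -c "
from h import *
st();workorder.close_job()"
```

```text
t 42.25 [ 0.5522 -0.0912  0.0894] w 0.458 F [-3.4  0.6  6.4] M [0.02 0.59 0.09] j7 -13.6
the job is handed in; nothing more can be done
```

I clipped the middle-sized clip over the torque arm and stop post and let go. I then screwed the cap down to its stop, backed it off 90°, and handed the job in at 42 s with the fingers still gripping the cap.

**Clip:** My first placing was only about 11–12 mm deep, because I misread a camera bias as slip. I squeezed it again and seated it about 17 mm deep. The last picture shows it still on.

**Cap:** The turning moment jumped after about 210° clockwise, marking the stop. My stop check had the wrong sign, so the fingers slipped on the bottomed cap for about 38° more. I released, looked at the mark, regripped and backed off 90°. The moment stayed at 0.10 N m or less, with no sign of slip.

**Checks that disagreed or were not made:**
- **Cap turn:** The camera mark gave about 203° against 210° from the moment jump; I put that down to pixel accuracy.
- **Final mark position:** I did not check the mark after the back-off, because the gripper hides it.
- **Bystanders:** I saw nothing shifted in the views I took, but I did not measure them again.

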